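# Release the weighing pan and hold it level above the scale

## Task

Swing the red-knobbed lock lever on the side of the shop scale upright to the green mark, which frees the steel weighing pan. Then take the pan by its black handle, lift it at least 7 cm straight up off the scale with both tins still standing in it, and finish while holding it there above the scale, still and level, with the lever left on green; do not disturb the jar, bottle and carton on the counter.

Things in the scene. Friction and masses are not known exactly. Their poses are not given: they have to be found in the camera images.
- scale: Grey counter scale, fixed, 270 x 250 x 65 mm (x, y, z); black platform, top 81 mm above the counter, with fences 10 mm high that locate the pan with 3 mm play. Origin: centre of its underside, on the counter; z up. Its +y side carries the lock lever and, outside the lever (y 175 to 190 mm), a white disc of 52 mm radius with red, green, red marks.
- lever (a joint): Lock lever, rad, 0 to 1.5, in the scale's x-z plane: 0 leans 0.75 towards the scale's -x, 0.75 is vertical, on green (pan free), 1.5 leans 0.75 towards +x. A pin 50 mm from the hinge lies over the pan's lugs near either end and passes between them only within about 0.14 of vertical. Stays where left; about 1.5 N at the knob moves it. Starts at 0 to 0.35.
- lever_hinge (a point): Hinge axis of the lever (along the scale's y): fixed in the scale at x 0, y 150, z 75 mm; the axes are the scale's.
- lever_knob (a point): Centre of the lever's red knob, 120 mm from the hinge along the 10 mm thick rod: a cylinder lying along the scale's y, 26 mm diameter, 28 mm long, with flat ends that can be pinched from above (fingers closing along y).
- green_mark (a point): The green mark at the top of the white quadrant disc, at the scale's x 0, y 180, z 129 mm (its upper edge). The lever is on the mark when its rod is vertical.
- pan: Loose steel weighing pan, open tray 220 x 200 x 25 mm (x, y, z), 4 mm walls and floor, about 0.3 kg, seated on the platform, aligned with the scale. Origin: centre of its underside. Two yellow lugs on its +y edge reach to y 126 mm at rim height, each 35 mm long in x, 26 mm apart for the lever's pin. A black handle bridges it along x.
- pan_handle (a point): Middle of the pan's straight black handle bar, 130 mm above the pan's origin. The bar runs along the pan's x, 200 mm long, 14 mm wide (y), 18 mm high, on two flat end posts 6 mm thick at x = +-102 mm, 24 mm wide.
- tin_red: Small tin with a red label, 54 mm diameter, 75 mm high, about 0.11 kg, loose, standing on the pan's floor on one side of the handle. Origin: centre of its underside.
- tin_yellow: The same with a yellow label, on the other side of the handle.
- jar: Bystander: amber jar with a yellow lid, 90 mm diameter, 130 mm high, on the counter. Origin: centre of its underside.
- sauce: Bystander: green bottle with a red cap, 60 mm diameter, 170 mm high, on the counter. Origin: centre of its underside.
- carton: Bystander: orange carton 70 x 110 x 120 mm (x, y, z), on the counter. Origin: centre of its underside.
Not all that is in view belongs to the job. What is shaped like the tin_red but purple or turquoise is not meant. Leave any blue look-alike of the tin_yellow alone.

How it is judged:
By the outcome, as a careful person would: the job done as asked, in the order asked, and still so for the second after the job is handed in, while the arm keeps its last pose, push and grip.
It also fails if it takes over 48 s, if anything falls off the work surface, if the arm or the gripper's body presses on something with over 40 N, if the wrist force passes 120 N, or if a joint passes its speed limit or range.

## Robot

A 6-joint arm with a two-finger parallel gripper is mounted at the origin on the work surface. World frame = base frame: x ahead of the robot, y to its left, z up, the work surface at z = 0. Lengths are in mm, angles in rad, forces in N, time in s.
With the tool pointing down it reaches from about 350 to 875 mm from the base axis. Payload 4.2 kg.
Tool frame: the origin (TCP) lies at the very end of the fingers, on their centre line; the grasp point (between the pads) lies 19 mm behind it; y points along the fingers, z is the direction in which the jaws open and shut, and the axes are right-handed (so a half turn about y gives the same grasp; the last joint's range is limited). The gripper opens to 85 mm and grips with 20 to 120 N. Pads are 22 mm wide; open, the fingers measure 114 mm over their backs; the gripper's body (76 mm by 85 mm) begins 54 mm behind the grasp point. The pads swing forward as they close: fully open they stand 13 mm farther back than shut.
Start: joints at [1.48, 0.385, 0.008, 0, -1.194, -0.259], TCP at [214.161, 587.141, 231.312] pointing down, gripper open.
Joint ranges: [-3.14, 3.14], [-1.21, 2.06], [-1.07, 1.41], [-3.16, 2.05], [-2.99, -0.16], [-3.1, 3.1]. Speed limits (rad/s): [2.79, 2.79, 3.14, 3.14, 3.14, 3.14].

## Interface

Orientations are given as a unit quaternion [x, y, z, w].
In Python, from bench import arm gives the robot as it stands.
- The arm moves only by the shell command python3 -m creep 'ROWS'. ROWS is JSON, a list of rows, each an object with "delta_pos": the shift along the tool's x, y, z in mm, a list of three; "rot": the turn, a rotation vector about the tool's x, y, z in rad, a list of three; "jaw": the finger opening in mm, from 0 to 85.4. A call has exactly 10 rows; each row shifts and turns the commanded pose from where the row before left it, along the tool's axes as they then stand; what a row does not reach is not made up. A row lasts 1/12 s, in which the tool goes at most 41.7 mm and 7.16 degrees, less where a joint would pass 70% of its speed; a pose out of reach is approached as far as the arm can. A call is refused whole if a number of a shift passes 41.7 or a number of a turn 0.125, either way. A call with a gripper value outside its range is refused whole. The fingers move at their own pace and stop on an object; the grip force is fixed at half the most. Time passes only in rows, so rows that do not move let the fingers close, or fill a call up. It gives the time, the measured TCP pose, the force and the opening at its end, in the units of the state.
- arm.read_state(): the state, without advancing time (a new reading comes with each control period).
- arm.get_image(name): name is "scene" or "top" or "wrist"; returns the picture (480x640x3 uint8, red, green, blue); there is no depth.
- arm.calibration(name): a dict with "intrinsics" (3x3 intrinsics, pixels), "dist_coeffs" ([k1, k2, p1, p2, k3] as OpenCV has them; the pictures are not rectified), "R" (3x3) and "t" (3): a world point X has camera coordinates R X + t. Camera axes: x right, y down, z forward; pixel columns grow to the right and rows downward; lengths in mm; the calibration is good to about 2 mm. A picture is of the moment at which its call begins: read the wrist's pose just before it. calibration takes no time and is no camera call; for the wrist camera it gives the pose at the moment of the call.
- arm.job_done(): hands the job in, once; it reports no verdict.
Trained networks look in the newest picture that a camera, given by its name, has taken for a name from the list of things; names that differ only in an ending like _2 or _b are one class to them, and where a whole thing is asked for, a point or a joint stands for the part that bears it (a point fixed in the world has none). Each returns a list of dicts, best first, with "p" (0 to 1); they miss things now and then, are a little off and sometimes report something else, mostly with a low value. They report only what shows in the picture. A call takes as long as a camera call. They do not tell look-alikes from the thing itself.
- arm.find_in(camera, target): "location" ([column, row] in pixels, amid what is visible of it).
- arm.masks_of(camera, target): "pixels" (480x640 bool, what is visible of it) and "location" ([column, row] in pixels, amid what is visible of it).
The state is a dict: "clock": time; "joints": joint angles; "joint_vel": joint speeds; "joint_efforts": joint torques, N m; "position": TCP position; "ee_rot": TCP orientation; "contact_force": force on the tool from outside, world axes, zero at the start; "wrist_torque": the same for the moment, N m; "gripper_width": finger opening in mm.
Only numpy, scipy, OpenCV 4.12 (cv2) and the standard library are available. Lean on these libraries where they do the work, as an engineer would, in place of code of your own. Each camera call takes 0.05 s, during which the arm holds its last target. There are 200 camera calls.

## Working session

There is one attempt and no reset: what is moved stays moved. The work goes in short steps, Python scripts to look and compute and a shell command to move; the robot and the scene stay as the last step left them, time stands still between calls to the robot, and variables do not carry over. Pictures are saved under pics/ and viewed, about 8 in all and at most 12, crops included, and the job is handed in when it is done.

```bash
mkdir -p pics; python3 - <<'E'
from bench import arm
import cv2,numpy as np
print(arm.read_state())
for c in("scene","top"):
    im=arm.get_image(c); cv2.imwrite(f"pics/{c}0.png",im[:,:,::-1])
    k=arm.calibration(c); print(c,{a:np.round(b,3).tolist() for a,b in k.items()})
    for n in("lever_knob","green_mark","pan_handle","tin_red","tin_yellow","scale","lever_hinge","jar","sauce","carton"):
        print(n,[(np.round(d["location"]).tolist(),round(d["p"],2)) for d in arm.find_in(c,n)][:3])
E
```

```text
{'clock': 0.0, 'joints': array([ 1.47961880e+00,  3.85546479e-01,  6.64236900e-03, -4.98870881e-04,
       -1.19401126e+00, -2.58588356e-01]), 'joint_vel': array([-0.00122446, -0.00192198, -0.00173952, -0.00195658, -0.00040849,
        0.00139183]), 'joint_efforts': array([ 1.66938480e-04, -3.92296600e+01,  1.88400990e+01,  4.18633282e+00,
       -4.71272549e-03, -1.33527216e-07]), 'position': array([213.96277632, 586.61618782, 230.2341659 ]), 'ee_rot': array([-0.12299481, -0.69554921,  0.69706976,  0.12319626]), 'contact_force': array([-0.65933807, -0.83099779, -0.15638454]), 'wrist_torque': array([-0.00174544,  0.03132076,  0.01239547]), 'gripper_width': 85.1587745112755}
scene {'intrinsics': [[550.319, 0.0, 312.804], [0.0, 550.319, 231.293], [0.0, 0.0, 1.0]], 'dist_coeffs': [-0.051, 0.0, 0.0, 0.0, 0.0], 'R': [[-0.301, 0.954, -0.013], [0.645, 0.193, -0.739], [-0.702, -0.231, -0.673]], 't': [150.74, -252.349, 1803.96]}
lever_knob []
green_mark [([331.0, 290.0], 0.86)]
pan_handle [([310.0, 254.0], 0.7)]
tin_red [([244.0, 322.0], 0.88), ([231.0, 263.0], 0.66), ([279.0, 249.0], 0.57)]

[... 172 characters left out ...]
 202.0], 0.58)]
carton [([478.0, 298.0], 0.71)]
top {'intrinsics': [[445.872, 0.0, 322.904], [0.0, 445.872, 242.469], [0.0, 0.0, 1.0]], 'dist_coeffs': [-0.051, 0.0, 0.0, 0.0, 0.0], 'R': [[0.122, -0.993, -0.0], [-0.972, -0.119, -0.202], [0.201, 0.025, -0.979]], 't': [-40.361, 605.361, 968.024]}
lever_knob [([258.0, 274.0], 0.6)]
green_mark [([283.0, 282.0], 0.96)]
pan_handle [([331.0, 266.0], 0.92)]
tin_red [([357.0, 244.0], 0.83), ([373.0, 182.0], 0.75), ([412.0, 254.0], 0.6)]
tin_yellow [([236.0, 334.0], 0.94), ([307.0, 270.0], 0.79)]
scale [([283.0, 281.0], 0.73)]
lever_hinge [([282.0, 281.0], 0.71)]
jar [([505.0, 267.0], 0.64)]
sauce [([504.0, 328.0], 0.9)]
carton [([154.0, 237.0], 0.84)]
```

View pics/scene0.png

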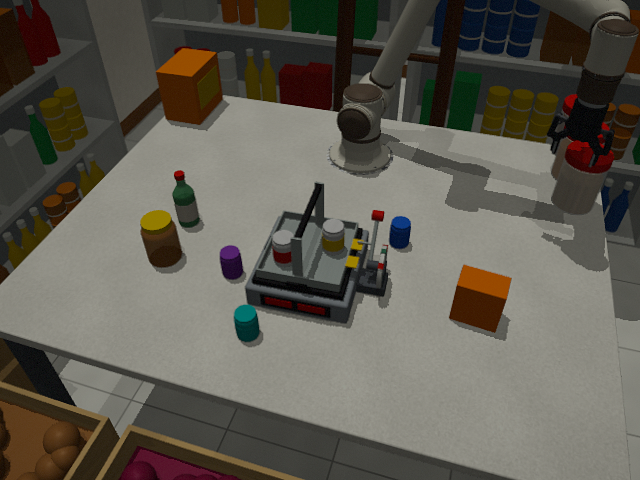

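View pics/top0.png

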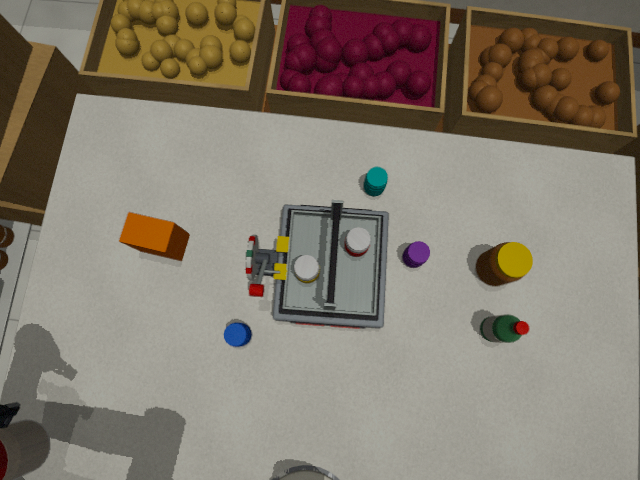

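The scene view shows the scale at about (310,260). The handle runs from (297,273) to (320,186), and the red knob is at (378,215), leaning towards the robot, i.e. the scale's -x. In the top view the knob is at (257,290), the handle ends at (337,202) and (331,307), and the green mark at (250,256).

Look-alikes: 
- **tin_red candidates:** the white-lidded tin with a red label in the pan, top (358,240), fits. Purple (416,254) and turquoise (376,181) stand on the counter and are not meant.
- **tin_yellow candidates:** the tin in the pan at (307,268) fits. The blue one at (237,334) is not meant.

Next I'll fit the scale pose.

```bash
cat > h.py <<'E'
from bench import arm
import cv2,numpy as np
from scipy.optimize import least_squares
from scipy.spatial.transform import Rotation as Ro
def proj(c,X,k=None):
    k=k or arm.calibration(c)
    return cv2.projectPoints(np.atleast_2d(np.array(X,float)),cv2.Rodrigues(k["R"])[0],k["t"],k["intrinsics"],k["dist_coeffs"])[0][:,0]
def toW(p,P):
    c,s=np.cos(p[2]),np.sin(p[2]); P=np.atleast_2d(np.array(P,float))
    return np.c_[p[0]+c*P[:,0]-s*P[:,1],p[1]+s*P[:,0]+c*P[:,1],P[:,2]]
def knob(q,r=120): return [r*np.sin(q-.75),150,75+r*np.cos(q-.75)]
E
python3 - <<'E'
from h import *
K={c:arm.calibration(c) for c in("top","scene")}
obs=[("top",[105,0,220],(337,201)),("top",[-105,0,220],(331,306)),("scene",[105,0,220],(297,240)),("scene",[-105,0,220],(320,185)),
("top","k",(257,290)),("scene","k",(378,215))]
def f(p):
    return np.concatenate([proj(c,toW(p,knob(p[3]) if P=="k" else P),K[c])[0]-u for c,P,u in obs if not(c=="scene" and P==[105,0,220])])
r=least_squares(f,[500,0,0.1,.2],x_scale=[10,10,.1,.1],loss="soft_l1");p=r.x
print(p,np.round(r.fun,1)); np.save("p.npy",p)
for c,n in(("top",(220,190,200,150)),("scene",(230,170,180,150))):
    im=cv2.imread(f"pics/{c}0.png");x,y,w,h=n
    s=4; v=cv2.resize(im[y:y+h,x:x+w],None,fx=s,fy=s,interpolation=cv2.INTER_CUBIC)
    P=[[a,b,z] for z in(65,) for a in(-135,135) for b in(-125,125)]+[[a*110,b*100,106] for a in(-1,1) for b in(-1,1)]+[[0,180,129],[0,150,75],knob(p[3]),[105,0,220],[-105,0,220],[105,0,202]]
    for u in proj(c,toW(p,P)): cv2.circle(v,tuple(int(q) for q in ((u-[x,y])*s)),4,(255,0,255),1)
    cv2.imwrite(f"pics/{c}_fit.png",v)
E
```

```text
[5.57553896e+02 7.54140588e+00 4.16964476e-02 6.24513620e-03] [ 0.2 -1.  -2.   0.1 -1.2 -4.1 -0.9  0.1 -1.4 -0.3]
```

View pics/top_fit.png

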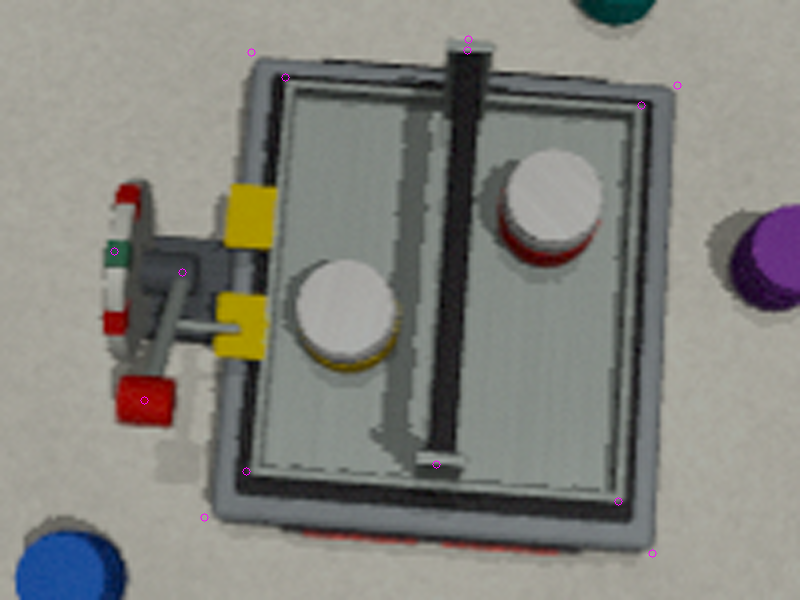

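View pics/scene_fit.png

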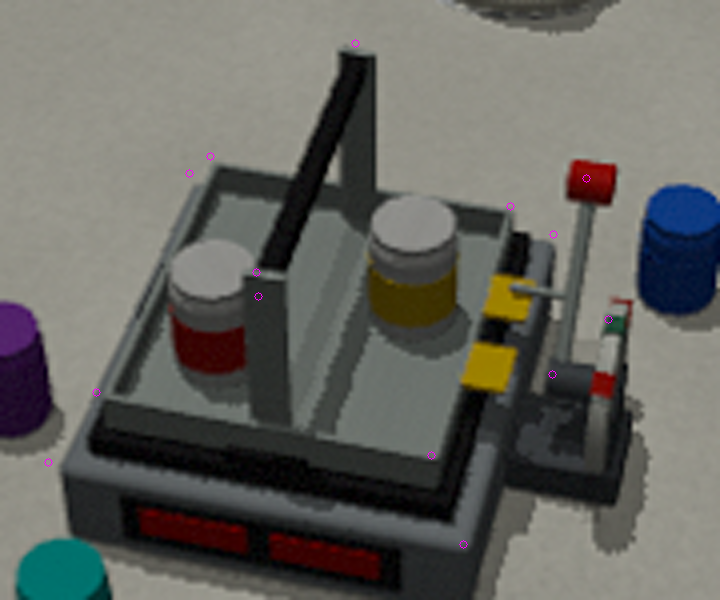

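The fit is a few mm off, mostly in yaw. In the top crop the pan rim corners are at (290,82), (645,112), (612,497) and (255,472), and in the scene crop at (105,402), (437,470) and (512,210). I'll refit with these included.

```bash
python3 - <<'E'
from h import *
K={c:arm.calibration(c) for c in("top","scene")}
T=lambda x,y:(220+x/4,190+y/4); S=lambda x,y:(230+x/4,170+y/4)
o=[("top",[105,0,220],T(469,45)),("top",[-105,0,220],T(440,465)),
("top",[110,100,106],T(288,80)),("top",[110,-100,106],T(645,110)),("top",[-110,-100,106],T(612,497)),("top",[-110,100,106],T(253,472)),
("top",[0,180,129],T(118,252)),("top","k",T(146,400)),
("scene",[105,0,220],S(267,272)),("scene",[-105,0,220],S(357,52)),
("scene",[110,-100,106],S(105,402)),("scene",[110,100,106],S(437,470)),("scene",[-110,100,106],S(512,210)),("scene",[-110,-100,106],S(216,165)),
("scene",[0,180,129],S(618,322)),("scene","k",S(592,182)),
("scene",[135,-125,65],S(66,468)),("scene",[135,125,65],S(472,548))]
def res(p): 
    # small per-camera pixel offset allowed
    out=[]
    for c,P,u in o:
        out.append(proj(c,toW(p,knob(p[3]) if P=="k" else P),K[c])[0]-u)
    return np.array(out)
r=least_squares(lambda p:res(p).ravel(),[557,8,.0,.1],x_scale=[10,10,.1,.1],loss="soft_l1");p=r.x
print(p)
for a,b in zip(o,res(p)): print(a[0],a[1],np.round(b,1))
np.save("p.npy",p)
print("knob",toW(p,knob(p[3])),"vertical",toW(p,knob(.75)),"handle",toW(p,[0,0,211]))
# tins lids z160
for c,u in(("top",T(552,195)),("top",T(347,307)),("scene",S(213,270)),("scene",S(414,225))):
    k=K[c];n=cv2.undistortPoints(np.array([[u]],float),k["intrinsics"],k["dist_coeffs"])[0,0]
    d=k["R"].T@np.array([*n,1]);C=-k["R"].T@k["t"];X=C+d*(160-C[2])/d[2]
    dd=X[:2]-p[:2];q=-p[2];print(c,np.round(X),"scale",np.round([dd[0]*np.cos(q)-dd[1]*np.sin(q),dd[0]*np.sin(q)+dd[1]*np.cos(q)]))
R=Ro.from_quat(arm.read_state()["ee_rot"]).as_matrix();print(np.round(R,3))
E
```

```text
[5.58403308e+02 9.66976343e+00 4.89128771e-02 6.42853439e-03]
top [105, 0, 220] [-1.4 -1.9]
top [-105, 0, 220] [-1.6 -0.7]
top [110, 100, 106] [-1.9 -0.8]
top [110, -100, 106] [-2.2 -2. ]
top [-110, -100, 106] [1.1 0.4]
top [-110, 100, 106] [-2.2 -0.2]
top [0, 180, 129] [-1.8 -0.1]
top k [-1.1  0.1]
scene [105, 0, 220] [-1.4  0.6]
scene [-105, 0, 220] [ 0.  -1.8]
scene [110, -100, 106] [-1.1 -1.8]
scene [110, 100, 106] [-0.1 -3.3]
scene [-110, 100, 106] [ 0.2 -0.8]
scene [-110, -100, 106] [-1.2 -1.7]
scene [0, 180, 129] [-1.5 -0.7]
scene k [-0.8 -0.8]
scene [135, -125, 65] [-3.4 -0.6]
scene [135, 125, 65] [-0.9 -0.6]
knob [[469.93593019 155.51872953 163.32667897]] vertical [[551.06930127 159.49036399 195.        ]] handle [[558.40330763   9.66976343 211.        ]]
top [602. -41. 160.] scale [ 42. -52.]
top [531.  58. 160.] scale [-25.  50.]
scene [608. -36. 160.] scale [ 47. -48.]
scene [537.  65. 160.] scale [-19.  56.]
[[-0.939 -0.    -0.343]
 [ 0.343 -0.    -0.939]
 [ 0.    -1.     0.   ]]
```

The pose is good to about 4 mm, with the lever near 0. The knob and the handle need the same tool orientation (jaws along the scale's y), so I turn by -0.40 about tool y and go above the knob.

```bash
python3 -m creep '[{"delta_pos":[0,-5,0],"rot":[0,-0.1,0],"jaw":85},{"delta_pos":[0,-5,0],"rot":[0,-0.1,0],"jaw":85},{"delta_pos":[0,-5,0],"rot":[0,-0.1,0],"jaw":85},{"delta_pos":[0,-5,0],"rot":[0,-0.1,0],"jaw":85},{"delta_pos":[-16,0,31],"rot":[0,0,0],"jaw":60},{"delta_pos":[-16,0,31],"rot":[0,0,0],"jaw":60},{"delta_pos":[-16,0,31],"rot":[0,0,0],"jaw":60},{"delta_pos":[-16,0,31],"rot":[0,0,0],"jaw":60},{"delta_pos":[-16,0,31],"rot":[0,0,0],"jaw":60},{"delta_pos":[-16,0,31],"rot":[0,0,0],"jaw":60}]'
python3 -m creep '[{"delta_pos":[-17,0,32],"rot":[0,0,0],"jaw":60},{"delta_pos":[-17,0,32],"rot":[0,0,0],"jaw":60},{"delta_pos":[-17,0,32],"rot":[0,0,0],"jaw":60},{"delta_pos":[-17,0,32],"rot":[0,0,0],"jaw":60},{"delta_pos":[-17,0,32],"rot":[0,0,0],"jaw":60},{"delta_pos":[-17,0,32],"rot":[0,0,0],"jaw":60},{"delta_pos":[-17,0,32],"rot":[0,0,0],"jaw":60},{"delta_pos":[-17,0,32],"rot":[0,0,0],"jaw":60},{"delta_pos":[0,0,0],"rot":[0,0,0],"jaw":60},{"delta_pos":[0,0,0],"rot":[0,0,0],"jaw":60}]'
python3 - <<'E'
from h import *
s=arm.read_state();p=np.load("p.npy")
R=Ro.from_quat(s["ee_rot"]).as_matrix();print(s["position"],np.round(R,3),s["gripper_width"])
K=arm.calibration("wrist");im=arm.get_image("wrist")[:,:,::-1].copy();np.save("w1.npy",im)
print(-K["R"].T@K["t"],K["intrinsics"][0,0])
for u in proj("wrist",toW(p,[knob(p[3]),[0,180,129],[105,0,220],[-105,0,220],[110,100,106],[-110,100,106],[0,150,75]]),K): 
    print(np.round(u)); cv2.circle(im,tuple(int(q) for q in u),4,(255,0,255),1)
cv2.imwrite("pics/w1.png",im)
for n in("lever_knob","green_mark","pan_handle"):print(n,[(np.round(d["location"]),d["p"]) for d in arm.find_in("wrist",n)])
E
```

```text
clock: 1.93
position: [319.9, 404.6, 251.5]
ee_rot: [-0.018, 0.707, -0.707, 0.018]
contact_force: [0.9, -0.7, -0.8]
gripper_width: 59.9
clock: 2.77
position: [468.7, 155.7, 251.3]
ee_rot: [-0.016, 0.707, -0.707, 0.016]
contact_force: [0.3, 0.1, -0.3]
gripper_width: 60.2
[468.69180352 155.71732767 251.28199569] [[-0.999 -0.     0.046]
 [-0.046  0.    -0.999]
 [ 0.    -1.    -0.   ]] 60.24413149250015
[552.95408083 160.0283242  393.33122161] 379.45219944292927
[322. 249.]
[277. 117.]
[ 702. -147.]
[600. 326.]
[399. -60.]
[384. 258.]
[322. 116.]
lever_knob [(array([341., 138.]), 0.65), (array([320., 185.]), 0.55)]
green_mark [(array([335., 135.]), 0.6)]
pan_handle [(array([520., 144.]), 0.67)]
```

View pics/w1.png

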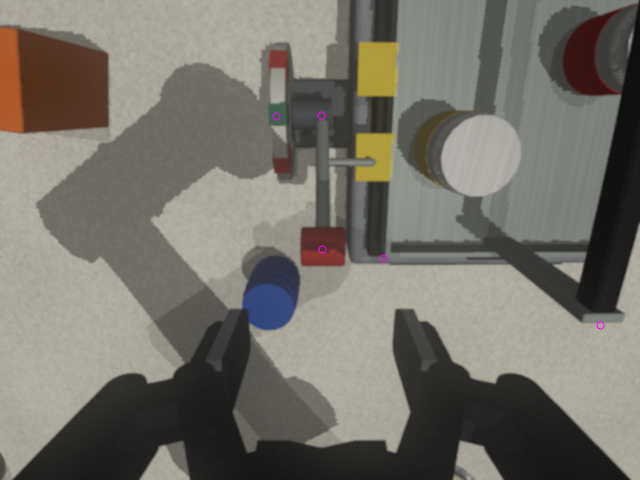

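The knob is at (323,247), on the projected (322,249), and the green mark at (277,114), on (277,117). The fit is confirmed, so I descend 108 mm and pinch.

```bash
python3 -m creep '[{"delta_pos":[0,22,0],"rot":[0,0,0],"jaw":60},{"delta_pos":[0,22,0],"rot":[0,0,0],"jaw":60},{"delta_pos":[0,22,0],"rot":[0,0,0],"jaw":60},{"delta_pos":[0,22,0],"rot":[0,0,0],"jaw":60},{"delta_pos":[-1,14,0],"rot":[0,0,0],"jaw":60},{"delta_pos":[0,6,0],"rot":[0,0,0],"jaw":60},{"delta_pos":[0,0,0],"rot":[0,0,0],"jaw":45},{"delta_pos":[0,0,0],"rot":[0,0,0],"jaw":20},{"delta_pos":[0,0,0],"rot":[0,0,0],"jaw":20},{"delta_pos":[0,0,0],"rot":[0,0,0],"jaw":20}]'
python3 - <<'E'
from h import *
im=arm.get_image("wrist")[:,:,::-1];cv2.imwrite("pics/w2.png",im);s=arm.read_state();print(s["gripper_width"],s["contact_force"])
E
```

```text
clock: 3.8
position: [468.5, 155.1, 144.1]
ee_rot: [0.019, -0.705, 0.708, -0.017]
contact_force: [1.3, -10.5, -0.0]
gripper_width: 26.8
27.189730211436153 [ 0.39094304 -8.97199143 -1.14997918]
```

View pics/w2.png

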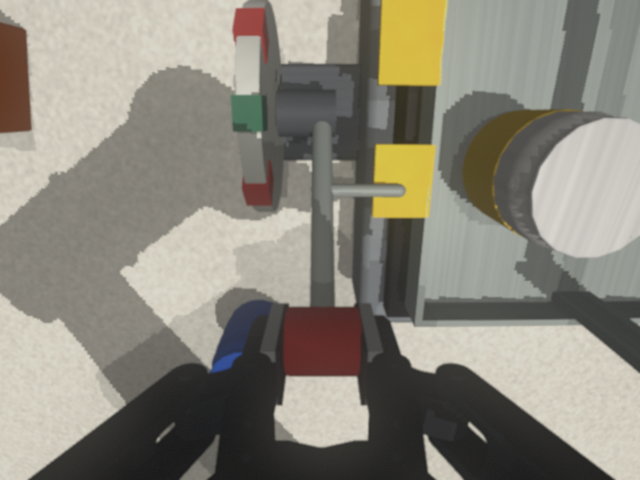

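The picture shows the knob pinched squarely between the pads at (322,340), gap 27 mm, with about 9 N sideways. Next I drive the arc of radius 120 from -0.744 to 0.

```bash
python3 -m creep '[{"delta_pos":[-8.6,-7.2,0],"rot":[0,0,0],"jaw":20},{"delta_pos":[-9.2,-6.3,0],"rot":[0,0,0],"jaw":20},{"delta_pos":[-9.7,-5.5,0],"rot":[0,0,0],"jaw":20},{"delta_pos":[-10.2,-4.5,0],"rot":[0,0,0],"jaw":20},{"delta_pos":[-10.6,-3.6,0],"rot":[0,0,0],"jaw":20},{"delta_pos":[-10.8,-2.5,0],"rot":[0,0,0],"jaw":20},{"delta_pos":[-11.1,-1.6,0],"rot":[0,0,0],"jaw":20},{"delta_pos":[-11.1,-0.5,0],"rot":[0,0,0],"jaw":20},{"delta_pos":[0,0,0],"rot":[0,0,0],"jaw":20},{"delta_pos":[0,0,0],"rot":[0,0,0],"jaw":20}]'
python3 - <<'E'
from h import *
p=np.load("p.npy");s=arm.read_state();print(s["gripper_width"],s["contact_force"],s["position"])
cv2.imwrite("pics/w3.png",arm.get_image("wrist")[:,:,::-1]); cv2.imwrite("pics/s3.png",arm.get_image("scene")[:,:,::-1])
print(toW(p,knob(.75)))
for c in("top","scene","wrist"):
  if c=="top":arm.get_image(c)
  for n in("lever_knob","green_mark"):print(c,n,[(np.round(d["location"]),d["p"]) for d in arm.find_in(c,n)],proj(c,toW(p,knob(.75) if n!="green_mark" else [0,180,129])))
E
```

```text
clock: 4.68
position: [549.0, 158.8, 176.1]
ee_rot: [0.019, -0.705, 0.708, -0.016]
contact_force: [-2.7, -7.7, 3.1]
gripper_width: 27.3
27.296202834761743 [-2.73678878 -7.66451372  3.06972209] [548.98144232 158.8096643  176.09222904]
[[551.06930127 159.49036399 195.        ]]
top lever_knob [(array([262., 260.]), 0.66)] [[257.16068789 248.0899882 ]]
top green_mark [(array([312., 314.]), 0.8)] [[247.73338183 252.91594171]]
scene lever_knob [(array([373., 240.]), 0.72), (array([280., 248.]), 0.67)] [[372.02372174 226.76525988]]
scene green_mark [(array([336., 291.]), 0.86)] [[383.00423155 249.8124658 ]]
wrist lever_knob [(array([320., 331.]), 0.72)] [[320.96770146 342.63770735]]
wrist green_mark [(array([357., 180.]), 0.78)] [[265.19957021 272.64295891]]
```

```bash
python3 -m creep '[{"delta_pos":[-2,0,0],"rot":[0,0,0],"jaw":20},{"delta_pos":[0,0,0],"rot":[0,0,0],"jaw":20},{"delta_pos":[0,0,0],"rot":[0,0,0],"jaw":60},{"delta_pos":[0,0,0],"rot":[0,0,0],"jaw":60},{"delta_pos":[0,0,0],"rot":[0,0,0],"jaw":60},{"delta_pos":[0,-15,0],"rot":[0,0,0],"jaw":60},{"delta_pos":[0,-25,0],"rot":[0,0,0],"jaw":60},{"delta_pos":[0,-30,0],"rot":[0,0,0],"jaw":60},{"delta_pos":[5,-30,0],"rot":[0,0,0],"jaw":60},{"delta_pos":[25,-10,0],"rot":[0,0,0],"jaw":60}]'
python3 - <<'E'
from h import *
p=np.load("p.npy");s=arm.read_state();print(s["gripper_width"],s["contact_force"],s["position"])
K=arm.calibration("wrist");im=arm.get_image("wrist")[:,:,::-1].copy()
for u in proj("wrist",toW(p,[knob(.75),knob(.75,50),[0,180,129],[0,150,75],[-105,0,220]]),K):cv2.circle(im,tuple(int(q) for q in u),4,(255,0,255),1)
sc=arm.get_image("scene")[:,:,::-1][170:320,290:430].copy()
sc=cv2.resize(sc,None,fx=3.2,fy=3.2,interpolation=cv2.INTER_CUBIC)
for u in proj("scene",toW(p,[knob(.75),[0,180,129],[0,150,75]])):cv2.circle(sc,tuple(int(q) for q in (u-[290,170])*3.2),4,(255,0,255),1)
v=np.hstack([im[:, 150:500],sc]);cv2.imwrite("pics/w4.png",v);print(v.shape)
E
```

```text
clock: 5.97
position: [526.4, 161.6, 289.9]
ee_rot: [-0.014, 0.708, -0.706, 0.021]
contact_force: [1.2, 0.3, 1.5]
gripper_width: 60.2
60.18291374160591 [1.1506863  0.30721845 1.54997079] [526.44455753 161.61673747 289.93818595]
(480, 798, 3)
```

View pics/w4.png

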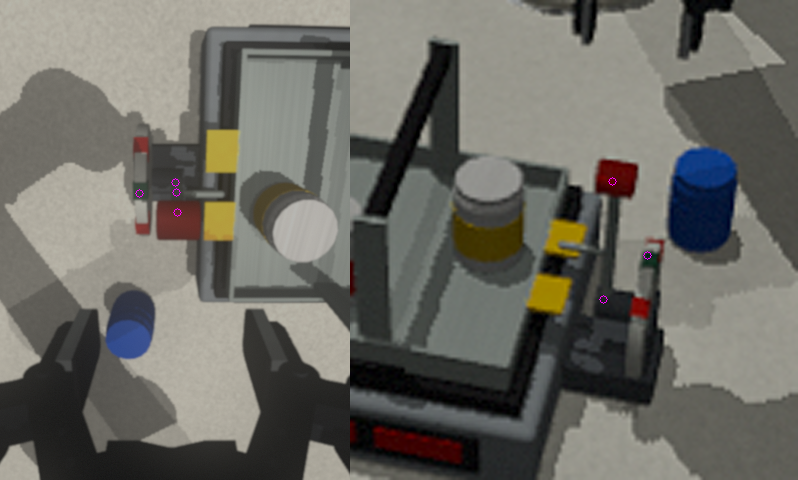

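The lever looks nearly upright, with the pin between the lugs. The knob at (179,220) is about 8 px short of the projected (177,212), roughly 0.04 rad. I'll measure that by colour.

```bash
python3 - <<'E'
from h import *
p=np.load("p.npy");K=arm.calibration("wrist");im=arm.get_image("wrist");hsv=cv2.cvtColor(im,cv2.COLOR_RGB2HSV)
def blobs(m,a):
    n,l,st,ce=cv2.connectedComponentsWithStats(m.astype(np.uint8));return [(st[i].tolist(),np.round(ce[i],1).tolist()) for i in range(1,n) if st[i][4]>a]
H,S,V=[hsv[...,i].astype(int) for i in range(3)]
print("red",blobs(((H<6)|(H>174))&(S>130)&(V>40),80))
print("yel",blobs((H>20)&(H<32)&(S>170)&(V>120),100))
print("grn",blobs((H>55)&(H<95)&(S>60)&(V>20),15))
L=[[a,b,106] for a in(48,13,-13,-48) for b in(126,)]
print("lug pred",np.round(proj("wrist",toW(p,L),K),1).tolist())
print("mark",proj("wrist",toW(p,[[0,180,129],[0,180,127]]),K).tolist())
for q in(.65,.7,.75,.8):
    k=np.array(knob(q)); print(q,np.round(proj("wrist",toW(p,[k]),K),1).tolist())
E
```

```text
red [([531, 100, 47, 66, 1276], [547.2, 130.2]), ([284, 131, 13, 15, 168], [290.5, 137.2]), ([307, 195, 43, 37, 1430], [328.9, 212.4]), ([286, 219, 12, 9, 103], [291.6, 222.8])]
yel []
grn []
lug pred [[355.5, 124.4], [354.3, 167.2], [353.4, 197.3], [352.2, 235.7]]
mark [[288.8068917943125, 186.95348709474578], [289.0181901832805, 186.51327356934442]]
0.65 [[326.8, 223.4]]
0.7 [[326.9, 214.6]]
0.75 [[327.0, 205.5]]
0.8 [[327.1, 196.2]]
```

```bash
python3 - <<'E'
from h import *
p=np.load("p.npy");K=arm.calibration("wrist");im=arm.get_image("wrist");s=arm.read_state();print(s["position"])
hsv=cv2.cvtColor(im,cv2.COLOR_RGB2HSV);print("col rows at x=355..375, lug:")
c=hsv[110:250,360];print([(110+i,*map(int,c[i])) for i in range(0,140,5)])
y=((hsv[...,0]>18)&(hsv[...,0]<36)&(hsv[...,1]>140)&(hsv[...,2]>60)).astype(np.uint8)
n,l,st,ce=cv2.connectedComponentsWithStats(y);print([(st[i].tolist()) for i in range(1,n) if st[i][4]>100])
g=hsv[165:205,288];print([(165+i,*map(int,g[i])) for i in range(0,40,3)])
f=lambda a:[52*np.sin(a),182,75+52*np.cos(a)]
for a in(.6,.75,.9):print(a,proj("wrist",toW(p,[f(a),f(-a)]),K).round(1).tolist())
print("pin/lugmid",proj("wrist",toW(p,[[x,112,106] for x in(48,13,-13,-48)]),K).round(1).tolist())
E
```

```text
[522.2028552  160.59634252 285.98515728]
col rows at x=355..375, lug:
[(110, 80, 6, 119), (115, 75, 5, 103), (120, 60, 3, 82), (125, 26, 164, 179), (130, 26, 164, 180), (135, 25, 164, 180), (140, 25, 165, 181), (145, 25, 166, 181), (150, 25, 167, 180), (155, 25, 168, 181), (160, 25, 170, 179), (165, 25, 152, 170), (170, 90, 4, 118), (175, 75, 4, 120), (180, 90, 4, 115), (185, 35, 17, 91), (190, 43, 14, 124), (195, 23, 96, 88), (200, 25, 169, 180), (205, 25, 171, 179), (210, 25, 170, 180), (215, 24, 169, 180), (220, 24, 170, 180), (225, 24, 167, 180), (230, 24, 169, 180), (235, 20, 96, 138), (240, 90, 2, 105), (245, 75, 5, 102)]
[[356, 123, 34, 44, 1381], [354, 196, 32, 40, 1202]]
[(165, 26, 18, 114), (168, 23, 18, 116), (171, 26, 17, 117), (174, 26, 18, 114), (177, 60, 35, 73), (180, 67, 47, 70), (183, 65, 44, 70), (186, 65, 46, 72), (189, 65, 47, 71), (192, 63, 42, 73), (195, 30, 17, 105), (198, 20, 18, 126), (201, 25, 17, 161), (204, 27, 17, 163)]
0.6 [[286.1, 148.4], [287.8, 219.2]]
0.75 [[286.5, 140.3], [288.5, 224.5]]
0.9 [[286.9, 133.2], [289.2, 228.4]]
pin/lugmid [[372.4, 124.3], [370.6, 167.4], [369.3, 197.6], [367.7, 236.1]]
```

The lugs and marks match the model within 1 px, so the lever really is about 0.04 rad short (4–5 mm at the knob). I'll regrasp and correct.

```bash
python3 -m creep '[{"delta_pos":[-12,5,1],"rot":[0,0,0],"jaw":60},{"delta_pos":[-12,10,1],"rot":[0,0,0],"jaw":60},{"delta_pos":[0,25,0],"rot":[0,0,0],"jaw":60},{"delta_pos":[0,25,0],"rot":[0,0,0],"jaw":60},{"delta_pos":[0,25,0],"rot":[0,0,0],"jaw":60},{"delta_pos":[0,15,0],"rot":[0,0,0],"jaw":60},{"delta_pos":[0,5,0],"rot":[0,0,0],"jaw":60},{"delta_pos":[0,0,0],"rot":[0,0,0],"jaw":20},{"delta_pos":[0,0,0],"rot":[0,0,0],"jaw":20},{"delta_pos":[0,0,0],"rot":[0,0,0],"jaw":20}]'
python3 -m creep '[{"delta_pos":[-2.5,0,0],"rot":[0,0,0],"jaw":20},{"delta_pos":[-2.5,0,0],"rot":[0,0,0],"jaw":20},{"delta_pos":[0,0,0],"rot":[0,0,0],"jaw":20},{"delta_pos":[0,0,0],"rot":[0,0,0],"jaw":20},{"delta_pos":[0,0,0],"rot":[0,0,0],"jaw":20},{"delta_pos":[0,0,0],"rot":[0,0,0],"jaw":60},{"delta_pos":[0,0,0],"rot":[0,0,0],"jaw":60},{"delta_pos":[0,0,0],"rot":[0,0,0],"jaw":60},{"delta_pos":[0,-10,0],"rot":[0,0,0],"jaw":60},{"delta_pos":[0,-10,0],"rot":[0,0,0],"jaw":60}]'
python3 -m creep '[{"delta_pos":[0,-25,0],"rot":[0,0,0],"jaw":60},{"delta_pos":[0,-30,0],"rot":[0,0,0],"jaw":60},{"delta_pos":[0,-30,0],"rot":[0,0,0],"jaw":60},{"delta_pos":[15,-5,0],"rot":[0,0,0],"jaw":60},{"delta_pos":[15,0,0],"rot":[0,0,0],"jaw":60},{"delta_pos":[0,0,0],"rot":[0,0,0],"jaw":60},{"delta_pos":[0,0,0],"rot":[0,0,0],"jaw":60},{"delta_pos":[0,0,0],"rot":[0,0,0],"jaw":60},{"delta_pos":[0,0,0],"rot":[0,0,0],"jaw":60},{"delta_pos":[0,0,0],"rot":[0,0,0],"jaw":60}]'
cat > lev.py <<'E'
from h import *
p=np.load("p.npy");s=arm.read_state();print(s["position"],s["contact_force"])
K=arm.calibration("wrist");im=arm.get_image("wrist");hsv=cv2.cvtColor(im,cv2.COLOR_RGB2HSV);H,S,V=[hsv[...,i].astype(int) for i in range(3)]
for m in(((H<6)|(H>174))&(S>130)&(V>40),(H>18)&(H<36)&(S>140)&(V>60)):
    n,l,st,ce=cv2.connectedComponentsWithStats(m.astype(np.uint8));print([(st[i].tolist(),ce[i].round(1).tolist()) for i in range(1,n) if st[i][4]>80])
print("lugs",proj("wrist",toW(p,[[x,112,106] for x in(48,13,-13,-48)]),K).round(1).tolist())
for q in(.65,.7,.75,.8):print(q,proj("wrist",toW(p,knob(q)),K).round(1).tolist())
cv2.imwrite("pics/lev.png",im[:,:,::-1])
E
python3 lev.py
```

```text
clock: 7.0
position: [547.3, 158.7, 176.1]
ee_rot: [0.017, -0.706, 0.707, -0.018]
contact_force: [2.2, -2.9, -7.0]
gripper_width: 26.9
clock: 7.83
position: [551.6, 159.7, 195.5]
ee_rot: [0.018, -0.707, 0.707, -0.018]
contact_force: [0.7, 0.7, 0.0]
gripper_width: 60.6
clock: 8.67
position: [521.9, 158.0, 284.6]
ee_rot: [0.018, -0.707, 0.707, -0.017]
contact_force: [0.1, -0.5, -0.6]
gripper_width: 60.1
[521.85943992 158.04734658 284.59130453] [ 0.13125717 -0.48636623 -0.60889894]
[([530, 97, 48, 66, 1323], [546.1, 127.9]), ([279, 130, 14, 14, 150], [286.1, 135.8]), ([301, 190, 45, 39, 1544], [323.6, 208.8]), ([281, 219, 13, 9, 110], [287.2, 222.8])]
[([352, 121, 34, 45, 1427], [368.4, 143.0]), ([350, 195, 32, 40, 1209], [365.7, 214.3])]
lugs [[368.8, 122.7], [367.1, 166.2], [365.9, 196.7], [364.4, 235.6]]
0.65 [[321.8, 224.2]]
0.7 [[321.9, 215.2]]
0.75 [[321.9, 206.0]]
0.8 [[321.9, 196.5]]
```

The residual is about 0.02 rad, on green. Next I go above the handle.

```bash
python3 -m creep '[{"delta_pos":[-5.5,0,15],"rot":[0,0,0],"jaw":60},{"delta_pos":[-5.5,0,25],"rot":[0,0,0],"jaw":60},{"delta_pos":[-5.5,0,30],"rot":[0,0,0],"jaw":60},{"delta_pos":[-5.5,0,30],"rot":[0,0,0],"jaw":60},{"delta_pos":[-5.5,0,30],"rot":[0,0,0],"jaw":60},{"delta_pos":[-5.5,0,20],"rot":[0,0,0],"jaw":60},{"delta_pos":[0,0,0],"rot":[0,0,0],"jaw":60},{"delta_pos":[0,0,0],"rot":[0,0,0],"jaw":60},{"delta_pos":[0,0,0],"rot":[0,0,0],"jaw":60},{"delta_pos":[0,0,0],"rot":[0,0,0],"jaw":60}]'
python3 - <<'E'
from h import *
p=np.load("p.npy");K=arm.calibration("wrist");im=arm.get_image("wrist")[:,:,::-1].copy();s=arm.read_state();print(s["position"])
for u in proj("wrist",toW(p,[[x,y,220] for x in(105,50,0,-50) for y in(-7,7)]),K):
    print(u.round(1));cv2.circle(im,tuple(int(q) for q in u),4,(255,0,255),1)
g=im.max(2).astype(int)
for r in(60,120,180,240,280): 
    x=np.where(g[r,240:400]<45)[0]+240; print(r,x.min() if len(x) else 0,x.max() if len(x) else 0)
cv2.imwrite("pics/w5.png",im)
E
```

```text
clock: 9.55
position: [561.8, 10.7, 284.9]
ee_rot: [-0.018, 0.707, -0.707, 0.018]
contact_force: [0.3, -0.4, 0.3]
gripper_width: 60.1
[561.78309261  10.78081794 284.97597973]
[338.1  77.9]
[310.4  77.8]
[336.5 185.8]
[311.  185.7]
[335.1 269.9]
[311.5 269.8]
[333.9 342.3]
[311.9 342.2]
60 0 0
120 0 0
180 0 0
240 0 0
280 0 0
```

View pics/w5.png

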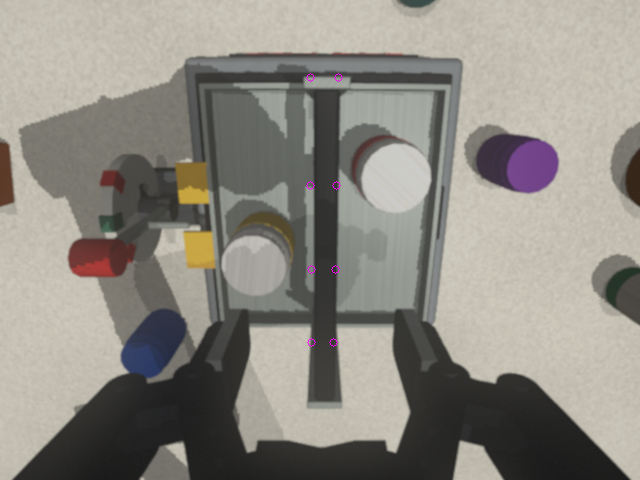

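The bar is centred at about (325,270), 1–2 px right of the projection, and the two tins in the pan carry the red and yellow labels. I shift 1.5 mm and descend 94 mm.

```bash
python3 -m creep '[{"delta_pos":[0,20,1.5],"rot":[0,0,0],"jaw":60},{"delta_pos":[0,25,0],"rot":[0,0,0],"jaw":60},{"delta_pos":[0,25,0],"rot":[0,0,0],"jaw":60},{"delta_pos":[0,18,0],"rot":[0,0,0],"jaw":60},{"delta_pos":[0,6,0],"rot":[0,0,0],"jaw":60},{"delta_pos":[0,0,0],"rot":[0,0,0],"jaw":40},{"delta_pos":[0,0,0],"rot":[0,0,0],"jaw":25},{"delta_pos":[0,0,0],"rot":[0,0,0],"jaw":8},{"delta_pos":[0,0,0],"rot":[0,0,0],"jaw":5},{"delta_pos":[0,0,0],"rot":[0,0,0],"jaw":5}]'
python3 -m creep '[{"delta_pos":[0,0,0],"rot":[0,0,0],"jaw":5},{"delta_pos":[0,0,0],"rot":[0,0,0],"jaw":5},{"delta_pos":[0,-1,0],"rot":[0,0,0],"jaw":5},{"delta_pos":[0,-1,0],"rot":[0,0,0],"jaw":5},{"delta_pos":[0,-2,0],"rot":[0,0,0],"jaw":5},{"delta_pos":[0,-2,0],"rot":[0,0,0],"jaw":5},{"delta_pos":[0,-2,0],"rot":[0,0,0],"jaw":5},{"delta_pos":[0,0,0],"rot":[0,0,0],"jaw":5},{"delta_pos":[0,0,0],"rot":[0,0,0],"jaw":5},{"delta_pos":[0,0,0],"rot":[0,0,0],"jaw":5}]'
python3 -c "
from h import *
s=arm.read_state();print(s['contact_force'],s['wrist_torque'],s['gripper_width'])
cv2.imwrite('pics/s6.png',cv2.resize(arm.get_image('scene')[170:320,230:430,::-1],None,fx=4,fy=4))"
```

```text
clock: 10.43
position: [562.9, 8.6, 192.8]
ee_rot: [-0.017, 0.707, -0.707, 0.019]
contact_force: [-0.6, 0.2, 4.3]
gripper_width: 12.9
clock: 11.27
position: [561.4, 8.3, 198.5]
ee_rot: [0.018, -0.707, 0.707, -0.017]
contact_force: [0.3, 0.0, -5.2]
gripper_width: 13.0
[ 0.26215704  0.04522204 -5.20113848] [-0.04265568  0.01297037  0.03712914] 12.984356109557895
```

View pics/s6.png

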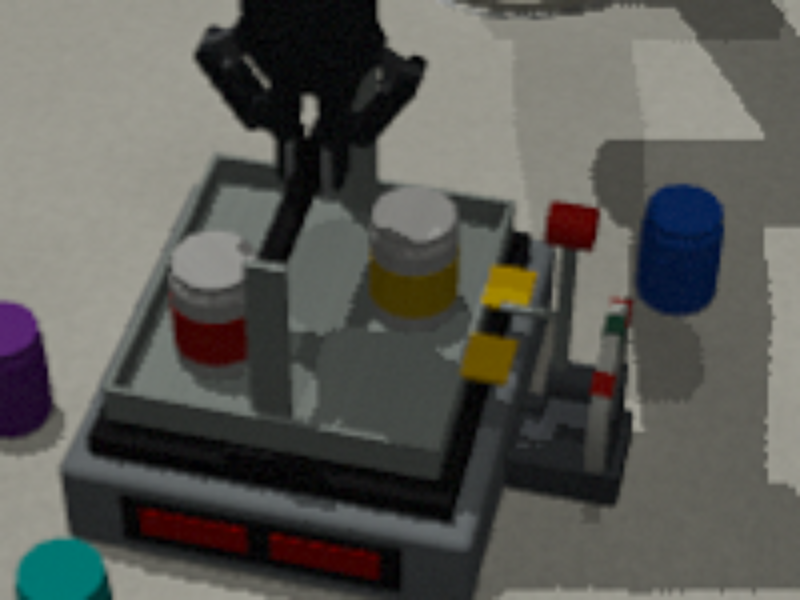

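The pan is up about 8 mm with the tins standing and the pin at (520,310) between the lugs. The load reads 5.2 N, just the pan's weight. I lift on smoothly.

```bash
python3 -m creep '[{"delta_pos":[0,-1,0],"rot":[0,0,0],"jaw":5},{"delta_pos":[0,-2,0],"rot":[0,0,0],"jaw":5},{"delta_pos":[0,-3,0],"rot":[0,0,0],"jaw":5},{"delta_pos":[0,-4,0],"rot":[0,0,0],"jaw":5},{"delta_pos":[0,-4,0],"rot":[0,0,0],"jaw":5},{"delta_pos":[0,-4,0],"rot":[0,0,0],"jaw":5},{"delta_pos":[0,-3,0],"rot":[0,0,0],"jaw":5},{"delta_pos":[0,-2,0],"rot":[0,0,0],"jaw":5},{"delta_pos":[0,-1,0],"rot":[0,0,0],"jaw":5},{"delta_pos":[0,0,0],"rot":[0,0,0],"jaw":5}]'
```

```text
clock: 12.15
position: [562.0, 8.4, 223.3]
ee_rot: [-0.018, 0.707, -0.707, 0.018]
contact_force: [0.3, -0.1, -5.6]
gripper_width: 13.1
```

```bash
python3 -m creep '[{"delta_pos":[0,-2,0],"rot":[0,0,0],"jaw":5},{"delta_pos":[0,-4,0],"rot":[0,0,0],"jaw":5},{"delta_pos":[0,-6,0],"rot":[0,0,0],"jaw":5},{"delta_pos":[0,-8,0],"rot":[0,0,0],"jaw":5},{"delta_pos":[0,-8,0],"rot":[0,0,0],"jaw":5},{"delta_pos":[0,-8,0],"rot":[0,0,0],"jaw":5},{"delta_pos":[0,-8,0],"rot":[0,0,0],"jaw":5},{"delta_pos":[0,-8,0],"rot":[0,0,0],"jaw":5},{"delta_pos":[0,-6,0],"rot":[0,0,0],"jaw":5},{"delta_pos":[0,-4,0],"rot":[0,0,0],"jaw":5}]'
python3 -m creep '[{"delta_pos":[0,-2,0],"rot":[0,0,0],"jaw":5},{"delta_pos":[0,-1,0],"rot":[0,0,0],"jaw":5},{"delta_pos":[0,0,0],"rot":[0,0,0],"jaw":5},{"delta_pos":[0,0,0],"rot":[0,0,0],"jaw":5},{"delta_pos":[0,0,0],"rot":[0,0,0],"jaw":5},{"delta_pos":[0,0,0],"rot":[0,0,0],"jaw":5},{"delta_pos":[0,0,0],"rot":[0,0,0],"jaw":5},{"delta_pos":[0,0,0],"rot":[0,0,0],"jaw":5},{"delta_pos":[0,0,0],"rot":[0,0,0],"jaw":5},{"delta_pos":[0,0,0],"rot":[0,0,0],"jaw":5}]'
python3 -c "
from h import *
s=arm.read_state();print(s['contact_force'],s['wrist_torque'],s['gripper_width'],abs(s['joint_vel']).max())
a=arm.get_image('scene')[120:320,140:500,::-1];a=cv2.resize(a,None,fx=2.2,fy=2.2)
p=np.load('p.npy')
print('knob .75',(proj('scene',toW(p,knob(.75)))-[140,120])*2.2)
cv2.imwrite('pics/s7.png',a)"
```

```text
clock: 12.98
position: [562.2, 8.4, 286.3]
ee_rot: [-0.017, 0.707, -0.707, 0.018]
contact_force: [0.0, 0.7, -5.5]
gripper_width: 13.3
clock: 13.82
position: [561.9, 8.3, 288.0]
ee_rot: [0.018, -0.707, 0.707, -0.018]
contact_force: [0.1, -0.2, -6.3]
gripper_width: 13.2
[ 0.05772096 -0.21833322 -6.30085007] [ 0.04732062 -0.02309781 -0.01449607] 13.235454623378496 0.00203298575620844
knob .75 [[510.45218783 234.88357173]]
```

View pics/s7.png

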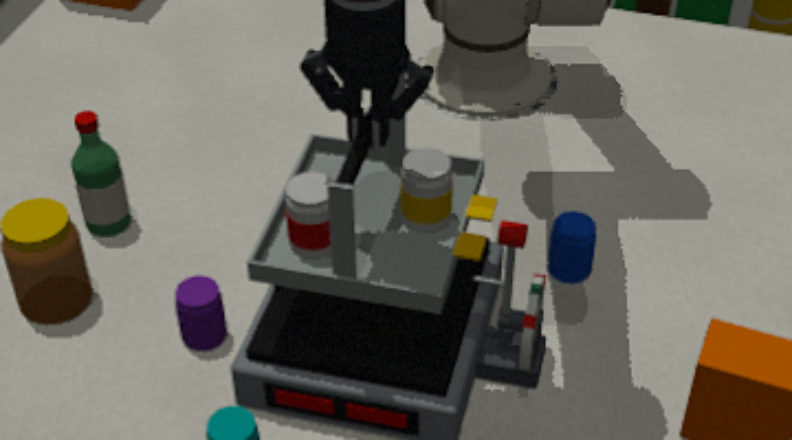

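The pan hangs level about 95 mm above its seat with both tins standing. The knob at (513,234) is on the upright prediction (510,235), and the jar and bottle are undisturbed (the carton is only partly in this crop). Handing in.

```bash
python3 -c "
from bench import arm
arm.job_done();print(arm.read_state()['position'])"
```

```text
the job is handed in; nothing more can be done
the job is handed in; nothing more can be done
```

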